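# Load the shielded test enclosure and close it by its folding stay

### The job

Raise the enclosure's lid until its folding stay drops past straight and locks, and let the lid back down to rest on the locked stay; then set the blue test module gently down flat on the floor inside. Next lift the lid slightly off the stay (a centimetre or two at its handle), fold the stay's knee towards the lid's front by its red grip so that it stays folded, and lower the lid gently (never let it fall) until it is fully shut. Leave the adapter, multimeter and screwdriver where they are.

Things in the scene. Friction and masses are not known exactly. Their poses are not given: they have to be found in the camera images.
- enclosure: White metal test enclosure, fixed to the bench, an open box 140 (its x) by 210 (its y) by 110 mm high with 6 mm walls and a floor 35 mm above the bench. Origin: centre of the underside; x points to the hinge side (away from the robot), y to the side with the stay (robot's left), z up. It is turned up to 0.2 rad.
- floor_center (a point): Point on the inner floor of the enclosure, in its middle (the clear floor is 128 by 198 mm, 75 mm below the rim).
- lid (a joint): Angle of the lid (0.4 kg) about its hinge on the far rim: 0 shut, grows as it opens, rad. Raised to 1.66 to 1.70 its stay drops into lock within half a second; on the locked stay it rests at about 1.47, no lower. Hard limit 1.73. The hinge is stiff (0.13 Nm): above about 1.25 rad the lid stays where it is left, lower down it falls if let go.
- lid_hinge (a point): On the lid's hinge axis, middle of the lid, 115 mm above the bench.
- lid_handle (a point): Centre of the lid's black round bar handle, 12 mm thick, parallel to the enclosure's y, 94 mm clear between its two arms, 183 mm from the hinge axis and 38 mm out from the lid's front edge. Its frame turns with the lid (axes as the enclosure's when shut). The lid is 200 mm wide and 12 mm thick.
- stay_knee (a joint): Knee angle of the folding stay on the enclosure's +y side: about 0 folded with the lid shut, 2.10 with both 90 mm links in line, 2.27 locked (past straight, on its stop, the knee leaning to the hinge side). The upper link has a 9 mm slot, so with the lid lifted off the locked stay the knee swings freely.
- knee_grip (a point): Centre of the red grip on the stay's knee, 16 mm thick, 46 mm long, parallel to the enclosure's y, 175 mm to its +y side. It swings on a 90 mm radius about a pivot at x = 20, z = 70 mm in the enclosure's frame. Pushed (under 8 N) 40 to 50 mm to the enclosure's -x, over the top, it stays folded; pushed less, it falls back into lock; beyond, it draws the lid down.
- module_center (a point): Centre of the blue metal test module, a loose block 80 (its x) by 48 (its y) by 32 mm high with a silver plate on top and two brass connectors on its +x end, about 0.16 kg, lying flat on the bench on the robot's left.
- adapter_center (a point): Bystander: black plastic power adapter block, 85 by 50 by 30 mm; its centre. Leave it alone.
- multimeter: Bystander: yellow multimeter, 160 by 80 by 34 mm; origin under its centre. Leave it alone.
- screwdriver: Bystander: screwdriver lying on the bench. Leave it alone.

How it is judged:
By the outcome, as a careful person would: the job done as asked, in the order asked, and still so for the second after the job is handed in, with the robot touching nothing.
It also fails if it takes over 72 s, if anything falls off the work surface, if the arm or the gripper's body presses on something with over 40 N, if the wrist force passes 120 N, or if a joint passes its speed limit or range.

### The arm

A 7-joint arm with a two-finger parallel gripper is mounted at the origin on the work surface. World frame = base frame: x ahead of the robot, y to its left, z up, the work surface at z = 0. Lengths are in m, angles in rad, forces in N, time in s.
With the tool pointing down it reaches from about 0.4 to 0.875 m from the base axis. Payload 4.4 kg.
Tool frame: the origin (TCP) lies at the very end of the fingers, on their centre line; the grasp point (between the pads) lies 19 mm behind it (env.tcp_to_grasp is the distance from the TCP to the grasp point, in m); y points along the fingers, x is the direction in which the jaws open and shut, and the axes are right-handed (so a half turn about y gives the same grasp; the last joint's range is limited). The gripper opens to 85 mm and grips with 20 to 120 N. Pads are 22 mm wide; open, the fingers measure 114 mm over their backs; the gripper's body (76 mm by 85 mm) begins 54 mm behind the grasp point. The pads swing forward as they close: fully open they stand 13 mm farther back than shut.
Start: joints at [1.059, 0.628, 0.038, 1.517, -0.027, 0.996, -0.02], TCP at [0.28, -0.586, 0.231] pointing down, gripper open.
Joint ranges: [-3.06, 3.06], [-0.37, 2.12], [-1.25, 1.32], [0.18, 2.47], [-1.1, 4.24], [0.23, 1.98], [-2.94, 2.94]. Speed limits (rad/s): [2.57, 2.57, 3.14, 3.14, 3.14, 3.14, 3.14].

### API

Orientations are given as a unit quaternion [x, y, z, w].
In Python, from workcell import env gives the robot as it stands.
- The arm moves only by the tool step_arm, never from a script. Its argument "commands" is a list that holds one entry, the list of rows, each a list of 5 numbers: the finger opening in mm, from 0 to 85.4, then the shift along the tool's x, y, z in units of 30 mm (1.0 is 30 mm), then the turn about the tool's y in units of 5 degrees (1.0 is 5 degrees). A call has 1 to 20 rows; each row is the pose to reach, as a shift and turn from the pose commanded when the call began, along the tool's axes at that moment; what a row does not reach only later rows make up. A row lasts 1/10 s, in which the tool goes at most 50 mm and 8.59 degrees, less where a joint would pass 70% of its speed; a pose out of reach is approached as far as the arm can. A call with a gripper value outside its range is refused whole. The fingers move at their own pace and stop on an object; the grip force is fixed at half the most. Time passes only in rows, so rows that repeat a pose let the fingers close. It gives the time, the measured TCP pose, the force and the opening at its end, in the units of the state.
- env.sense(): the state, without advancing time (a new reading comes with each control period).
- env.camera(name): name is "scene" or "top"; returns (picture, depth): 384x512x3 uint8, red, green, blue; 384x512 float32, m along the optical axis (not along the pixel's ray), 0 where there is no reading.
- env.get_calibration(name): a dict with "fx", "fy", "cx", "cy" (pixels), "cam_to_world" (4x4, takes a point from camera to world coordinates). Camera axes: x right, y down, z forward; pixel columns grow to the right and rows downward; lengths in m; the calibration is good to about 2 mm. A picture is of the moment at which its call begins. get_calibration takes no time and is no camera call.
- env.hand_in(): hands the job in, once; it reports no verdict.
The state is a dict: "clock": time; "qpos": joint angles; "joint_vel": joint speeds; "tau": joint torques, N m; "tool_pos": TCP position; "orientation": TCP orientation; "contact_force": force on the tool from outside, world axes, zero at the start; "wrist_torque": the same for the moment, N m; "width": opening from 0.0 (shut) to 1.0 (fully open).
Only numpy, scipy, OpenCV 4.12 (cv2) and the standard library are available. Lean on these libraries where they do the work, as an engineer would, in place of code of your own. Each camera call takes 0.05 s, during which the arm holds its last target. There are 200 camera calls.

## Working session

There is one attempt and no reset: what is moved stays moved. The work goes in short steps, Python scripts to look and compute and a tool call to move; the robot and the scene stay as the last step left them, time stands still between calls to the robot, and variables do not carry over. Pictures are saved under pics/ and viewed, about 8 in all and at most 12, crops included, and the job is handed in when it is done.

Besides the shell and the picture viewer there is one more tool, called after "Request:" in YAML: its name, and indented under it one key for each argument. step_arm: Moves the arm, as the interface text tells. Its arguments: {"type":"object","properties":{"commands":{"type":"array","items":{"type":"array","items":{"type":"array","items":{"type":"number"}}}}},"required":["commands"]}

```bash
ls; mkdir -p pics; python3 - <<'E'
from workcell import env
import cv2,numpy as np
s=env.sense();print({k:np.round(v,3).tolist() for k,v in s.items()}, env.tcp_to_grasp)
ims=[]
for n in("scene","top"):
    im,d=env.camera(n);c=env.get_calibration(n);print(n,c["fx"],c["fy"],c["cx"],c["cy"],np.round(c["cam_to_world"],3).tolist())
    np.savez(f"{n}0.npz",im=im,d=d)
    cv2.imwrite(f"pics/{n}0.png",cv2.resize(im[:,:,::-1],(800,600)))
E
```

```text
pics
{'clock': 0.0, 'qpos': [1.059, 0.629, 0.038, 1.518, -0.027, 0.996, -0.02], 'joint_vel': [0.001, 0.001, -0.0, 0.001, -0.001, 0.0, -0.001], 'tau': [0.001, -56.341, 1.227, -19.344, 0.011, 0.011, -0.0], 'tool_pos': [0.28, -0.586, 0.23], 'orientation': [-0.598, 0.378, -0.377, 0.599], 'contact_force': [-0.309, 0.681, 0.631], 'wrist_torque': [0.024, -0.025, 0.02], 'width': 0.998} 0.0187
scene 357.4701063760602 357.4701063760602 251.70172944129715 187.50867098111564 [[-0.65, 0.608, -0.456, 0.938], [0.76, 0.514, -0.398, 0.316], [-0.008, -0.605, -0.796, 0.811], [0.0, 0.0, 0.0, 1.0]]
top 351.58324615758977 351.58324615758977 251.5569376652522 194.6694143635705 [[-0.027, -0.996, 0.081, 0.463], [-0.999, 0.029, 0.026, -0.047], [-0.028, -0.08, -0.996, 0.925], [0.0, 0.0, 0.0, 1.0]]
```

View pics/scene0.png

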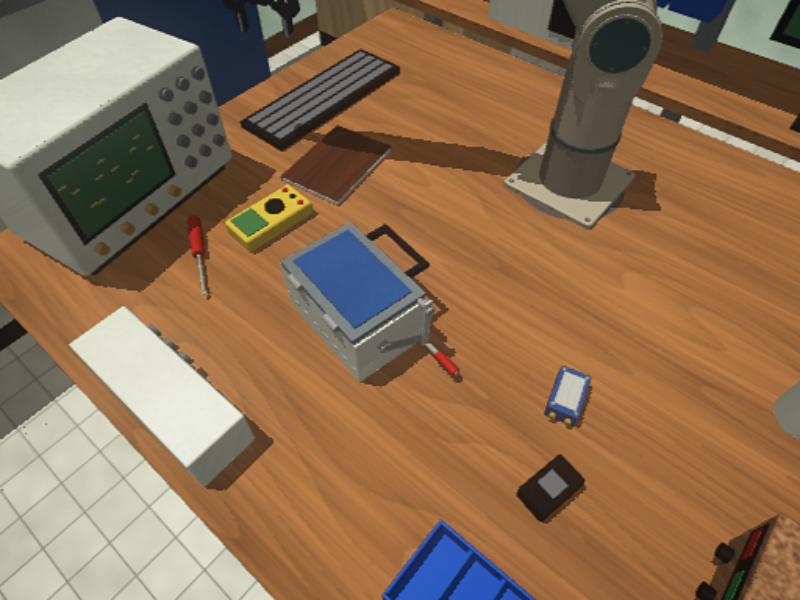

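View pics/top0.png

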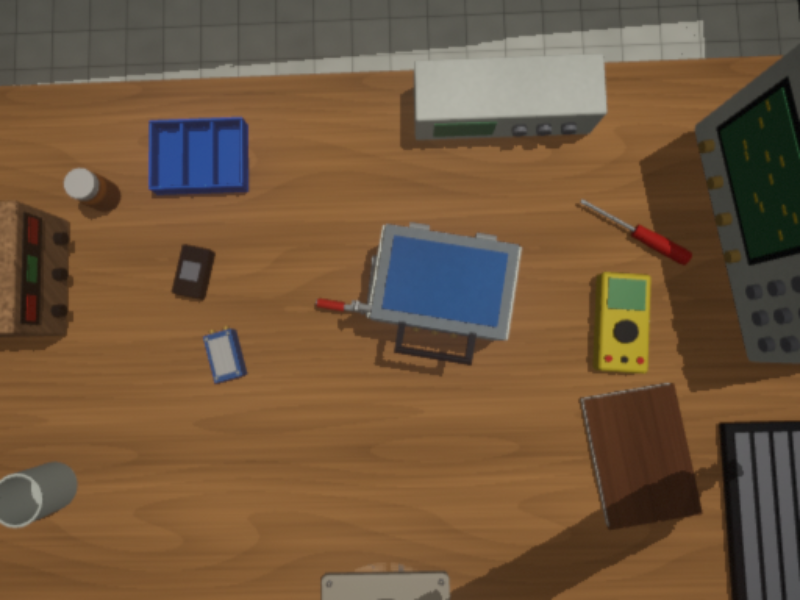

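The scene view has the enclosure at about (350,290), the handle at (400,250), the red grip at (443,360), the module at (568,395) and the adapter at (550,487). In the top view the lid is at (445,280), the handle at (435,345), the grip at (333,305) and the module at (225,355). Next I'll measure these from the depth.

```bash
cat > h.py <<'E'
from workcell import env
import cv2,numpy as np
from scipy.spatial.transform import Rotation as R
def grab(n,save=None):
    im,d=env.camera(n)
    if save: np.savez(save,im=im,d=d)
    return im,d
def cloud(n,im,d):
    c=env.get_calibration(n);T=np.array(c["cam_to_world"])
    v,u=np.mgrid[:d.shape[0],:d.shape[1]]
    P=np.stack([(u-c["cx"])/c["fx"]*d,(v-c["cy"])/c["fy"]*d,d],-1)@T[:3,:3].T+T[:3,3]
    P[d<=0]=np.nan
    return P,cv2.cvtColor(im,cv2.COLOR_RGB2HSV)
def rect(p):
    (c,s,a)=cv2.minAreaRect((p[:,:2]*1000).astype(np.float32)); return np.round(c,1),np.round(s,1),round(a,2)
def plan(pos,yaw=None):
    """units (x,y,z,turn) from the present pose to TCP pos with jaw axis yaw (world, mod pi)"""
    s=env.sense();r=R.from_quat(s["orientation"]).as_matrix()
    u=r.T@(np.array(pos)-s["tool_pos"])/0.03
    t=0
    if yaw is not None:
        cur=np.arctan2(r[1,0],r[0,0]); t=(yaw-cur+np.pi/2)%np.pi-np.pi/2
        t=np.degrees(t)/5*np.sign(r[2,1])  # tool y points down: sign flips
    return np.round(np.r_[u,t],3)
E
python3 - <<'E'
from h import *
print(R.from_quat(env.sense()["orientation"]).as_matrix().round(3))
for n in("top","scene"):
    z=np.load(n+"0.npz");P,h=cloud(n,z["im"],z["d"]);X,Y,Z=P[...,0],P[...,1],P[...,2]
    H,S,V=h[...,0],h[...,1],h[...,2]
    near=(X>.3)&(X<.75)&(abs(Y)<.5)
    blue=(H>95)&(H<130)&(S>90)
    for nm,m in dict(lid=near&(Z>.1)&(Z<.15)&(Y<.15),lidblue=near&blue&(Z>.09)&(Y<.15),
       handle=near&(V<75)&(Z>.08)&(Z<.15)&(Y<.15),
       grip=near&((H<8)|(H>172))&(S>150)&(Y>-.1)&(Y<.2),
       module=near&(Z>.026)&(Z<.04)&(Y>.2)&(X<.48)&(Y<.32),
       adapter=(X>.48)&(X<.62)&(Z>.024)&(Z<.04)&(Y>.2)&(Y<.36)).items():
        p=P[m]; 
        if len(p)>4: print(n,nm,len(p),rect(p),"z",np.percentile(p[:,2],[5,50,95]).round(4),"mean",p.mean(0).round(4))
E
```

```text
[[ 0.431 -0.001  0.902]
 [-0.902  0.002  0.431]
 [-0.002 -1.    -0.   ]]
top lid 6136 (array([545.9, -86.5]), array([234.9, 195.7]), 79.06) z [0.1197 0.1237 0.1265] mean [ 0.5542 -0.0995  0.1233]
top lidblue 3534 (array([ 560.8, -102.2]), array([170.2, 109.8]), 78.97) z [0.1223 0.1245 0.1268] mean [ 0.5604 -0.1024  0.1245]
top handle 372 (array([477.5, -53.8]), array([176.8,  49.2]), 76.8) z [0.1199 0.1226 0.1253] mean [ 0.4612 -0.0837  0.1225]
top grip 103 (array([539.2,  82.8]), array([50. , 14.6]), 78.63) z [0.0248 0.0305 0.0333] mean [0.5385 0.0802 0.0297]
top module 453 (array([453. , 256.2]), array([65. , 48.6]), 14.36) z [0.0306 0.0335 0.0365] mean [0.4505 0.2554 0.0335]
top adapter 609 (array([545.2, 296.5]), array([159.1,  73.1]), 18.09) z [0.0278 0.0315 0.0348] mean [0.5656 0.2997 0.0315]
scene lid 4453 (array([547. , -87.8]), array([230.8, 197.5]), 77.35) z [0.1095 0.1217 0.1244] mean [ 0.562  -0.0891  0.1207]
scene lidblue 2369 (array([ 559.3, -103.5]), array([172.6, 113.2]), 79.28) z [0.1208 0.1227 0.1247] mean [ 0.5621 -0.0999  0.1227]
scene handle 404 (array([551.6, -77.6]), array([192.1, 208.4]), 68.61) z [0.1123 0.1192 0.1227] mean [ 0.5092 -0.0638  0.1184]
scene grip 104 (array([536. ,  72.9]), array([59.3, 24.7]), 60.57) z [0.0214 0.0276 0.0304] mean [0.5403 0.0787 0.0264]
scene module 437 (array([452.6, 254.4]), array([66.8, 48. ]), 14.05) z [0.0291 0.0313 0.0336] mean [0.451  0.2548 0.0314]
scene adapter 803 (array([546.4, 295.7]), array([159. ,  72.9]), 18.09) z [0.0263 0.0294 0.0325] mean [0.5686 0.301  0.0294]
```

```bash
python3 - <<'E'
from h import *
psi=np.radians(-11);e=np.array([[np.cos(psi),np.sin(psi)],[-np.sin(psi),np.cos(psi)]]);c0=np.array([.5602,-.1028])
for n in("top","scene"):
    z=np.load(n+"0.npz");P,h=cloud(n,z["im"],z["d"]);L=P.copy();L[...,:2]=(P[...,:2]-c0)@e.T
    x,y,zz=L[...,0],L[...,1],L[...,2];V=h[...,2];S=h[...,1]
    m=(x<-.085)&(x>-.14)&(abs(y)<.08)&(zz>.10)&(zz<.14)
    p=L[m]; print(n,"handle",len(p),rect(p),np.percentile(p,[3,50,97],axis=0).round(4).tolist())
    b=m&(abs(y)<.035);p=L[b];print(" bar x",np.percentile(p[:,0],[3,50,97]).round(4),"z",np.percentile(p[:,2],[50,90]).round(4), "slope",np.polyfit(p[:,1],p[:,0],1).round(4))
    l=(abs(x)<.1)&(abs(y)<.13)&(zz>.115)&(zz<.13)&(x>-.08);p=L[l];print(" lid x",np.percentile(p[:,0],[1,50,99]).round(4)," y",np.percentile(p[:,1],[1,50,99]).round(4),rect(p))
    # module: silver plate
    M=(P[...,0]>.39)&(P[...,0]<.52)&(P[...,1]>.2)&(P[...,1]<.31)&(zz>.012)&(zz<.045)
    p=P[M];print(" module",rect(p),np.percentile(p[:,2],[50,90]).round(4))
    M2=M&(S<70)&(V>120);p=P[M2];print(" plate",len(p),rect(p))
E
```

```text
top handle 336 (array([-100.1,    0.7]), array([ 29.7, 113.8]), 0.09) [[-0.1146, -0.0544, 0.1188], [-0.1075, -0.0003, 0.1226], [-0.0875, 0.056, 0.1255]]
 bar x [-0.1146 -0.109  -0.1037] z [0.1227 0.1247] slope [-0.     -0.1091]
 lid x [-0.0709 -0.0009  0.0744]  y [-0.0966  0.0013  0.101 ] (array([ 0.4, 15.3]), array([160.7, 229.1]), 0.0)
 module (array([463.6, 258.9]), array([87.1, 48.8]), 14.49) [0.0332 0.0357]
 plate 343 (array([458.1, 257.5]), array([68.3, 37.4]), 14.84)
scene handle 242 (array([-99.7,  -1.8]), array([117.2,  29.3]), 89.99) [[-0.1132, -0.0566, 0.1129], [-0.1051, 0.0032, 0.12], [-0.0872, 0.0559, 0.1231]]
 bar x [-0.1136 -0.1066 -0.1028] z [0.12   0.1222] slope [-0.0121 -0.1073]
 lid x [-0.07    0.0057  0.0773]  y [-0.0981  0.0116  0.1097] (array([ 0.9, 13.1]), array([231.3, 160.5]), 89.95)
 module (array([462.7, 256.9]), array([87.5, 48.1]), 14.05) [0.0311 0.0331]
 plate 338 (array([458.5, 256.5]), array([71.3, 39.7]), 14.96)
```

```bash
python3 - <<'E'
from h import *
print(plan([.4532,-.082,.175],np.radians(-11)))
E
```

```text
[-12.665   1.871  12.451 -10.692]
```

Request:
step_arm:
  commands:
    - [[45, -12.67, 1.0, 12.45, -10.7], [45, -12.67, 1.0, 12.45, -10.7], [45, -12.67, 1.0, 12.45, -10.7], [45, -12.67, 1.0, 12.45, -10.7], [45, -12.67, 1.0, 12.45, -10.7], [45, -12.67, 1.0, 12.45, -10.7], [45, -12.67, 1.0, 12.45, -10.7], [45, -12.67, 1.0, 12.45, -10.7], [45, -12.67, 1.0, 12.45, -10.7], [45, -12.67, 1.0, 12.45, -10.7], [45, -12.67, 1.87, 12.45, -10.7], [45, -12.67, 1.87, 12.45, -10.7], [45, -12.67, 1.87, 12.45, -10.7], [45, -12.67, 1.87, 12.45, -10.7], [45, -12.67, 1.87, 12.45, -10.7]]

```text
clock: 1.6
tool_pos: [0.4533, -0.0842, 0.1756]
orientation: [0.704, -0.068, 0.069, -0.704]
contact_force: [-0.6, -0.6, -0.9]
width: 0.529
```

```bash
python3 - <<'E'
from h import *
print(plan([.4532,-.082,.098],np.radians(-11)))
im,d=grab("scene","s1.npz"); cv2.imwrite("pics/s1.png",cv2.resize(im[90:290,140:400,::-1],(780,600)))
E
```

```text
[-0.019  2.588  0.072 -0.027]
```

Request:
step_arm:
  commands:
    - [[45, 0, 0.8, 0.07, 0], [45, 0, 1.6, 0.07, 0], [45, 0, 2.2, 0.07, 0], [45, 0, 2.58, 0.07, 0], [45, 0, 2.58, 0.07, 0], [45, 0, 2.58, 0.07, 0]]

```text
clock: 2.25
tool_pos: [0.4541, -0.0808, 0.0982]
orientation: [0.704, -0.068, 0.068, -0.704]
contact_force: [-0.4, 0.8, 0.1]
width: 0.526
```

```bash
python3 - <<'E'
from h import *
s=env.sense();print(s["tool_pos"],s["contact_force"],plan([.4532,-.082,.098],np.radians(-11)))
im,d=grab("scene","s1.npz"); cv2.imwrite("pics/s1.png",cv2.resize(im[90:290,140:400,::-1],(780,600)))
E
```

```text
[ 0.45409473 -0.08080228  0.09824847] [-0.36878913  0.76404506  0.10107886] [-0.022  0.008 -0.045  0.   ]
```

View pics/s1.png

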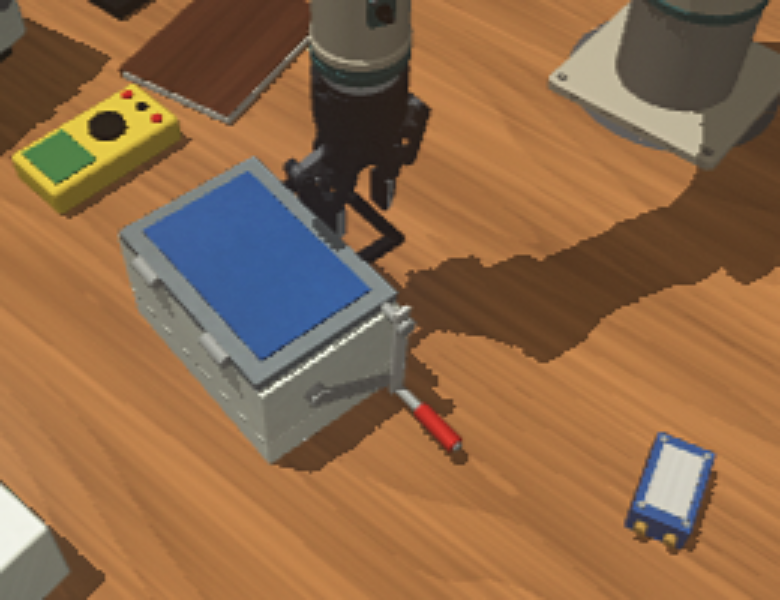

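Gripper straddles the bar at about (350,220) in the crop. Closing.

Request:
step_arm:
  commands:
    - [[8, 0, 0, 0, 0], [8, 0, 0, 0, 0], [8, 0, 0, 0, 0], [8, 0, 0, 0, 0], [8, 0, 0, 0, 0], [8, 0, 0, 0, 0]]

```text
clock: 2.9
tool_pos: [0.453, -0.0803, 0.0985]
orientation: [0.704, -0.068, 0.067, -0.704]
contact_force: [-2.8, 1.0, 6.8]
width: 0.116
```

```bash
cat >> h.py <<'E'
PSI=np.radians(-11);E2=np.array([[np.cos(PSI),np.sin(PSI)],[-np.sin(PSI),np.cos(PSI)]]);C0=np.array([.5602,-.1028])
def toL(p): p=np.array(p,float).copy();p[...,:2]=(p[...,:2]-C0)@E2.T;return p
def toW(p): p=np.array(p,float).copy();p[...,:2]=p[...,:2]@E2+C0;return p
def tcpL(): return toL(env.sense()["tool_pos"])
E
python3 - <<'E'
from h import *
s=env.sense();L=tcpL();print("L",L.round(4),s["width"],s["contact_force"])
# hinge L x=.074, z=.115; the grasp point = TCP+.0187 up
r=.183
p0=L+[0,0,.0187]; a0=np.arcsin((p0[2]-.115)/r); print("a0",a0,"implied hinge x",p0[0]+r*np.cos(a0))
hx=p0[0]+r*np.cos(a0)
Rm=R.from_quat(s["orientation"]).as_matrix();print(Rm.round(3).tolist())
T0=s["tool_pos"]
for a in np.linspace(a0,1.69,24):
    q=toW([hx-r*np.cos(a),L[1],.115+r*np.sin(a)-.0187]); print(round(a,3),(Rm.T@(q-T0)/.03).round(3))
E
```

```text
L [-0.1096  0.0016  0.0985] 0.11581758080624718 [-2.78445653  0.98185798  6.7646736 ]
a0 0.011917587394518587 implied hinge x 0.07342930796324086
[[0.982, -0.001, 0.19], [-0.19, -0.0, 0.982], [-0.001, -1.0, -0.0]]
0.012 [-0. -0. -0.]
0.085 [ 0.021 -0.444 -0.   ]
0.158 [ 0.074 -0.886 -0.   ]
0.231 [ 1.600e-01 -1.323e+00 -1.000e-03]
0.304 [ 2.770e-01 -1.752e+00 -1.000e-03]
0.377 [ 4.250e-01 -2.172e+00 -1.000e-03]
0.45 [ 6.030e-01 -2.579e+00 -2.000e-03]
0.523 [ 8.110e-01 -2.973e+00 -2.000e-03]
0.596 [ 1.046e+00 -3.351e+00 -2.000e-03]
0.669 [ 1.309e+00 -3.710e+00 -3.000e-03]
0.742 [ 1.597e+00 -4.049e+00 -3.000e-03]
0.814 [ 1.909e+00 -4.366e+00 -4.000e-03]
0.887 [ 2.243e+00 -4.660e+00 -4.000e-03]
0.96 [ 2.598e+00 -4.929e+00 -4.000e-03]
1.033 [ 2.971e+00 -5.171e+00 -5.000e-03]
1.106 [ 3.361e+00 -5.385e+00 -5.000e-03]
1.179 [ 3.766 -5.57  -0.006]
1.252 [ 4.183 -5.725 -0.006]
1.325 [ 4.61  -5.849 -0.007]
1.398 [ 5.045 -5.942 -0.007]
1.471 [ 5.486 -6.003 -0.007]
1.544 [ 5.93  -6.031 -0.008]
1.617 [ 6.375 -6.028 -0.008]
1.69 [ 6.819 -5.991 -0.008]
```

Request:
step_arm:
  commands:
    - [[8, 0.02, -0.44, 0, 0], [8, 0.07, -0.89, 0, 0], [8, 0.16, -1.32, 0, 0], [8, 0.28, -1.75, 0, 0], [8, 0.42, -2.17, 0, 0], [8, 0.6, -2.58, 0, 0], [8, 0.81, -2.97, 0, 0], [8, 1.05, -3.35, 0, 0], [8, 1.31, -3.71, 0, 0], [8, 1.6, -4.05, 0, 0], [8, 1.91, -4.37, 0, 0], [8, 2.24, -4.66, 0, 0], [8, 2.6, -4.93, 0, 0], [8, 2.97, -5.17, 0, 0], [8, 3.36, -5.38, 0, 0], [8, 3.77, -5.57, 0, 0], [8, 4.18, -5.72, 0, 0], [8, 4.61, -5.85, 0, 0], [8, 4.61, -5.85, 0, 0]]

```text
clock: 4.8
tool_pos: [0.5908, -0.107, 0.2775]
orientation: [0.704, -0.066, 0.069, -0.704]
contact_force: [-7.4, 0.1, 20.0]
width: 0.11
```

```bash
cat >> h.py <<'E'
HX,HZ,RR=.0734,.115,.183
def lidang(L): return np.arctan2(L[2]+.0187-HZ,HX-L[0]),np.hypot(L[2]+.0187-HZ,HX-L[0])
def arc(angs,y=None):
    s=env.sense();Rm=R.from_quat(s["orientation"]).as_matrix();L=toL(s["tool_pos"])
    for a in angs:
        q=toW([HX-RR*np.cos(a),L[1] if y is None else y,HZ+RR*np.sin(a)-.0187]);print(round(a,3),(Rm.T@(q-s["tool_pos"])/.03).round(2).tolist())
E
python3 - <<'E'
from h import *
s=env.sense();L=tcpL();print(L.round(4),lidang(L),s["width"],s["contact_force"])
arc([1.38,1.45,1.52,1.59,1.65,1.67,1.68,1.69])
E
```

```text
[0.0308 0.0017 0.2775] (np.float64(1.3399929029878936), np.float64(0.18611591401576016)) 0.1102294232422478 [-7.44263165  0.12208593 20.04127668]
1.38 [0.26, 0.05, -0.0]
1.45 [0.68, -0.01, -0.0]
1.52 [1.11, -0.05, -0.0]
1.59 [1.54, -0.05, -0.0]
1.65 [1.9, -0.03, -0.0]
1.67 [2.02, -0.02, -0.0]
1.68 [2.08, -0.02, -0.0]
1.69 [2.14, -0.01, -0.0]
```

Request:
step_arm:
  commands:
    - [[8, 0.26, 0.1, 0, 0], [8, 0.68, 0.06, 0, 0], [8, 1.11, 0.03, 0, 0], [8, 1.54, 0.03, 0, 0], [8, 1.8, 0.04, 0, 0], [8, 1.95, 0.05, 0, 0], [8, 2.05, 0.06, 0, 0], [8, 2.1, 0.06, 0, 0], [8, 2.1, 0.06, 0, 0], [8, 2.1, 0.06, 0, 0], [8, 2.1, 0.06, 0, 0], [8, 2.1, 0.06, 0, 0], [8, 2.1, 0.06, 0, 0]]

```text
clock: 6.1
tool_pos: [0.6563, -0.1196, 0.2788]
orientation: [0.704, -0.062, 0.073, -0.703]
contact_force: [1.9, -0.7, 23.9]
width: 0.115
```

```bash
python3 - <<'E'
from h import *
s=env.sense();L=tcpL();print(L.round(4),lidang(L),s["width"],s["contact_force"])
im,d=grab("scene","s2.npz"); cv2.imwrite("pics/s2.png",cv2.resize(im[60:300,130:450,::-1],(800,600)))
P,h=cloud("scene",im,d);Q=toL(P);H,S=h[...,0],h[...,1]
m=((H<8)|(H>172))&(S>150)&(abs(Q[...,0])<.15)&(Q[...,1]>.12)&(Q[...,1]<.23)
p=Q[m];print("grip",len(p),np.percentile(p,[5,50,95],axis=0).round(4).tolist())
E
```

```text
[0.0976 0.0018 0.2788] (np.float64(1.702405563390264), np.float64(0.18412704074145803)) 0.11526149987548848 [ 1.86969928 -0.74221568 23.87344377]
grip 143 [[0.0552, 0.1547, 0.1514], [0.0629, 0.1761, 0.1561], [0.0684, 0.1957, 0.1584]]
```

View pics/s2.png

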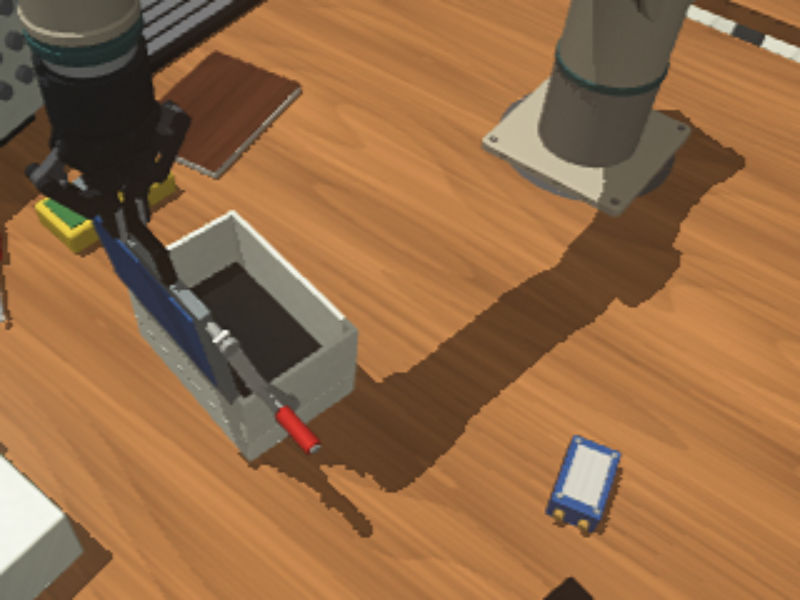

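The lid is past vertical, the stay runs from (225,340) to the grip at (300,430) and the knee leans to the hinge side. Now I'll let the lid down onto the stay.

Request:
step_arm:
  commands:
    - [[8, 0, 0, 0, 0], [8, -0.2, -0.02, 0, 0], [8, -0.4, -0.03, 0, 0], [8, -0.6, -0.03, 0, 0], [8, -0.8, -0.03, 0, 0], [8, -1.0, -0.02, 0, 0], [8, -1.15, 0.0, 0, 0], [8, -1.25, 0.01, 0, 0], [8, -1.35, 0.02, 0, 0], [8, -1.45, 0.03, 0, 0], [8, -1.5, 0.04, 0, 0], [8, -1.5, 0.04, 0, 0], [8, -1.5, 0.04, 0, 0]]

```text
clock: 7.45
tool_pos: [0.6143, -0.1114, 0.2788]
orientation: [0.704, -0.06, 0.075, -0.703]
contact_force: [1.9, -1.9, 27.7]
width: 0.11
```

```bash
python3 - <<'E'
from h import *
s=env.sense();L=tcpL();print(L.round(4),lidang(L),s["width"],s["contact_force"])
im,d=grab("scene","s3.npz")
P,h=cloud("scene",im,d);Q=toL(P);H,S=h[...,0],h[...,1]
m=((H<8)|(H>172))&(S>150)&(abs(Q[...,0])<.15)&(Q[...,1]>.12)&(Q[...,1]<.23)
p=Q[m];print("grip",len(p),np.percentile(p,[5,50,95],axis=0).round(4).tolist())
E
```

```text
[0.0547 0.0019 0.2788] (np.float64(1.4688719001951929), np.float64(0.18341768161758068)) 0.11021922884615164 [ 1.86499508 -1.92612502 27.71983285]
grip 137 [[0.0422, 0.1539, 0.1564], [0.0497, 0.1754, 0.1613], [0.0545, 0.195, 0.1639]]
```

Request:
step_arm:
  commands:
    - [[8, 0, -0.1, 0, 0], [40, 0, -0.1, 0, 0], [45, 0, -0.1, 0, 0], [45, 0, -0.1, 0, 0], [45, 0, -0.1, 0, 0], [45, 0, -0.8, 0, 0], [45, 0, -1.6, 0, 0], [45, 0, -2.4, 0, 0], [45, 0, -2.4, 0, 0]]

```text
clock: 8.4
tool_pos: [0.6087, -0.1101, 0.3452]
orientation: [0.704, -0.066, 0.069, -0.704]
contact_force: [-0.5, -0.5, 0.2]
width: 0.529
```

```bash
python3 - <<'E'
from h import *
s=env.sense();L=tcpL();print(L.round(4),s["width"],s["contact_force"])
im,d=grab("scene","s4.npz"); cv2.imwrite("pics/s4.png",cv2.resize(im[60:300,130:450,::-1],(800,600)))
P,h=cloud("scene",im,d);Q=toL(P);H,S,V=h[...,0],h[...,1],h[...,2]
m=((H<8)|(H>172))&(S>150)&(abs(Q[...,0])<.15)&(Q[...,1]>.12)&(Q[...,1]<.23)
p=Q[m];print("grip",len(p),np.percentile(p,[5,50,95],axis=0).round(4).tolist())
b=(H>95)&(H<130)&(S>90)&(abs(Q[...,0])<.15)&(abs(Q[...,1])<.12)&(Q[...,2]>.1);p=Q[b]
k=np.polyfit(p[:,2],p[:,0],1);print("lid blue",len(p),"slope dx/dz",k,"angle",np.pi/2+np.arctan(k[0]))
b=(V<70)&(abs(Q[...,0])<.12)&(abs(Q[...,1])<.07)&(Q[...,2]>.27)&(Q[...,2]<.32);p=Q[b]
if len(p): print("bar",len(p),np.percentile(p,[5,50,95],axis=0).round(4).tolist())
print("to above module",plan([.459,.257,.10],np.radians(-75.3)), plan([.459,.257,.34],np.radians(-75.3)))
E
```

```text
[0.049  0.0021 0.3452] 0.5288792683144251 [-0.51090802 -0.5001863   0.2479879 ]
grip 139 [[0.0437, 0.1539, 0.1561], [0.0513, 0.1752, 0.1608], [0.0562, 0.1954, 0.1631]]
lid blue 1300 slope dx/dz [-0.04788298  0.08458501] angle 1.522949894007858
bar 326 [[0.0562, -0.0513, 0.2734], [0.0621, 0.0106, 0.2997], [0.0656, 0.0559, 0.3031]]
to above module [-7.208  8.097 11.069 12.869] [-7.192  0.097 11.07  12.869]
```

View pics/s4.png

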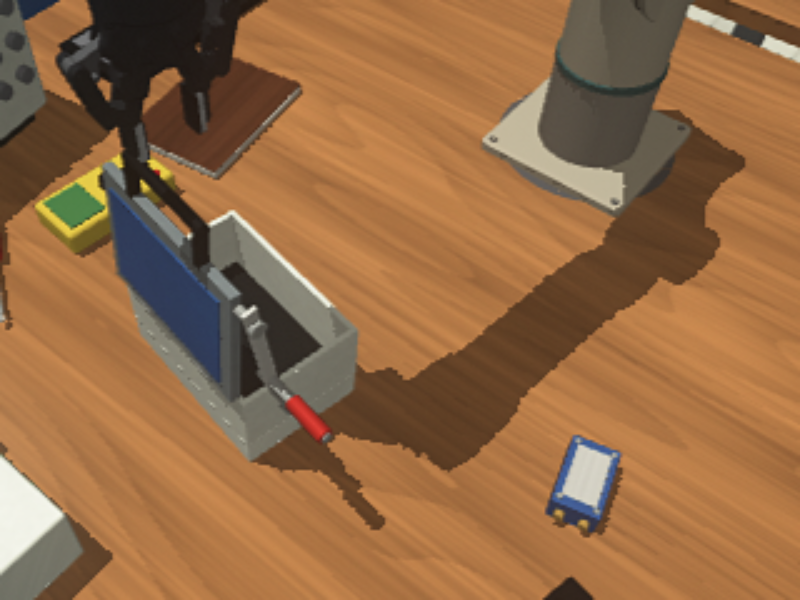

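Request:
step_arm:
  commands:
    - [[70, -7.2, 0, 11.07, 12.87], [70, -7.2, 0, 11.07, 12.87], [70, -7.2, 0, 11.07, 12.87], [70, -7.2, 0, 11.07, 12.87], [70, -7.2, 0, 11.07, 12.87], [70, -7.2, 0, 11.07, 12.87], [70, -7.2, 0.3, 11.07, 12.87], [70, -7.2, 2, 11.07, 12.87], [70, -7.2, 4, 11.07, 12.87], [70, -7.2, 6, 11.07, 12.87], [70, -7.2, 8, 11.07, 12.87], [70, -7.2, 8.1, 11.07, 12.87], [70, -7.2, 8.1, 11.07, 12.87], [70, -7.2, 8.1, 11.07, 12.87]]

```text
clock: 9.85
tool_pos: [0.4569, 0.2561, 0.0979]
orientation: [0.562, -0.432, 0.431, -0.558]
contact_force: [-0.2, -0.2, -0.2]
width: 0.821
```

```bash
cat > lid.py <<'E'
from h import *
def lidcheck(tag):
    for n in("scene","top"):
        im,d=grab(n,f"{n}_{tag}.npz");P,h=cloud(n,im,d);Q=toL(P);H,S,V=h[...,0],h[...,1],h[...,2]
        m=((H<8)|(H>172))&(S>150)&(abs(Q[...,0])<.15)&(Q[...,1]>.12)&(Q[...,1]<.23)
        p=Q[m];print(n,"grip",len(p),np.percentile(p,[5,50,95],axis=0).round(4).tolist())
        b=(H>95)&(H<130)&(S>90)&(abs(Q[...,0])<.15)&(abs(Q[...,1])<.12)&(Q[...,2]>.1);p=Q[b]
        if len(p)>50: k=np.polyfit(p[:,2],p[:,0],1);print("  lid blue",len(p),"angle",np.pi/2+np.arctan(k[0]))
        b=(V<75)&(abs(Q[...,0])<.15)&(abs(Q[...,1])<.04)&(Q[...,2]>.285)&(Q[...,2]<.32);p=Q[b]
        if len(p): print("  bar",len(p),np.percentile(p,[5,50,95],axis=0).round(4).tolist())
        if n=="scene": print("  A",Q[183:192:4,222:236:3].round(3).tolist())
E
python3 - <<'E'
from lid import *
s=env.sense();print(s["tool_pos"],s["qpos"].round(2) if hasattr(s["qpos"],"round") else s["qpos"])
print(plan([.459,.257,.006],np.radians(-75.3)))
lidcheck("a")
E
```

```text
[0.45685575 0.25608985 0.0979126 ] [-0.51  0.65 -0.09  1.98  0.11  0.52 -1.98]
[-1.600e-02  3.063e+00  9.100e-02  1.000e-03]
scene grip 139 [[0.0433, 0.1533, 0.1559], [0.0514, 0.1754, 0.1607], [0.0559, 0.1955, 0.1634]]
  lid blue 1292 angle 1.4780428279389959
  bar 161 [[0.0562, -0.0352, 0.2967], [0.0612, 0.0006, 0.3013], [0.0649, 0.0358, 0.3035]]
  A [[[0.066, 0.097, 0.244], [0.063, 0.103, 0.249], [-0.03, -0.036, 0.035], [0.059, 0.12, 0.262], [-0.043, -0.026, 0.035]], [[0.068, 0.098, 0.234], [0.066, 0.107, 0.242], [0.068, 0.122, 0.258], [0.062, 0.122, 0.254], [-0.036, -0.017, 0.031]], [[0.069, 0.098, 0.221], [0.061, 0.097, 0.214], [0.068, 0.121, 0.245], [0.066, 0.128, 0.251], [0.06, 0.13, 0.247]]]
top grip 126 [[0.0421, 0.1558, 0.1597], [0.0476, 0.1755, 0.1628], [0.0545, 0.1946, 0.1659]]
  bar 260 [[0.0539, -0.0353, 0.299], [0.0574, -0.0001, 0.3031], [0.0624, 0.0361, 0.3049]]
```

Request:
step_arm:
  commands:
    - [[70, 0, 1.2, 0.09, 0], [70, 0, 2.3, 0.09, 0], [70, 0, 2.9, 0.09, 0], [70, 0, 3.05, 0.09, 0], [70, 0, 3.05, 0.09, 0], [40, 0, 3.05, 0.09, 0], [40, 0, 3.05, 0.09, 0], [40, 0, 3.05, 0.09, 0], [40, 0, 3.05, 0.09, 0], [40, 0, 3.05, 0.09, 0], [40, 0, 3.05, 0.09, 0], [40, 0, 2.5, 0.09, 0], [40, 0, 1.2, 0.09, 0], [40, 0, 0, 0.09, 0], [40, 0, 0, 0.09, 0]]

```text
clock: 11.45
tool_pos: [0.4641, 0.2595, 0.1045]
orientation: [-0.556, 0.431, -0.433, 0.563]
contact_force: [0.9, 0.2, -2.2]
width: 0.543
```

```bash
python3 - <<'E'
from h import *
s=env.sense();print(s["tool_pos"],s["width"],s["contact_force"],s["qpos"])
# above the front, then over the placing point (module centre at L(-.012,0))
for L in ([-.20,.02,.20],[-.012,0,.20],[-.012,0,.05]): print(L,plan(toW(L),np.radians(79)))
im,d=grab("scene","s5.npz"); cv2.imwrite("pics/s5.png",cv2.resize(im[130:330,260:460,::-1],(600,600)))
E
```

```text
[0.46410866 0.25952982 0.10452538] 0.5434442467704832 [ 0.93269922  0.15705617 -2.17921333] [-0.50213558  0.64186356 -0.09074115  1.96924417  0.10895189  0.5247606
 -1.98342108]
[-0.2, 0.02, 0.2] [ 8.996 -3.265 -5.649  5.135]
[-0.012, 0, 0.2] [12.312 -3.222 -0.29   5.135]
[-0.012, 0, 0.05] [12.327  1.777 -0.339  5.135]
```

View pics/s5.png

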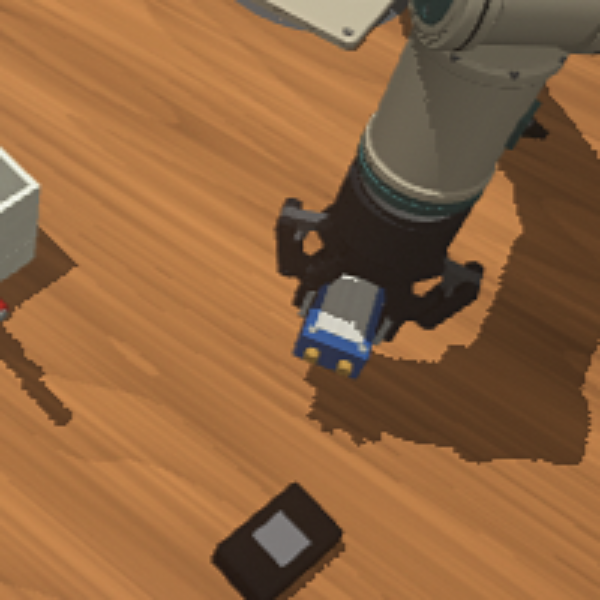

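Module gripped level at (340,320) in the crop; the adapter is untouched. I'll bring it in from the front.

Request:
step_arm:
  commands:
    - [[40, 1, -1.5, -0.6, 0.5], [40, 2, -2.5, -1.3, 1.1], [40, 3, -3, -2, 1.7], [40, 4, -3.2, -2.6, 2.3], [40, 5, -3.2, -3.2, 2.9], [40, 6, -3.2, -3.8, 3.5], [40, 7, -3.2, -4.4, 4.1], [40, 8, -3.2, -5, 4.7], [40, 8.6, -3.2, -5.4, 5.13], [40, 9, -3.2, -5.6, 5.13], [40, 9.0, -3.2, -5.6, 5.13], [40, 9.6, -3.2, -4.7, 5.13], [40, 10.4, -3.2, -3.4, 5.13], [40, 11.2, -3.2, -2.1, 5.13], [40, 11.8, -3.2, -1.1, 5.13], [40, 12.2, -3.2, -0.4, 5.13], [40, 12.2, -3.2, -0.4, 5.13], [40, 12.2, -3.2, -0.4, 5.13], [40, 12.2, -3.2, -0.4, 5.13]]

```text
clock: 13.4
tool_pos: [0.5408, -0.0983, 0.1947]
orientation: [-0.451, 0.546, -0.545, 0.45]
contact_force: [-0.9, 0.6, -2.4]
width: 0.548
```

```bash
python3 - <<'E'
from h import *
s=env.sense();print(s["tool_pos"],tcpL(),s["width"],s["contact_force"],s["qpos"])
for L in ([-.016,0,.08],[-.016,0,.042],): print(L,plan(toW(L),np.radians(79)))
for n in("scene","top"):
    im,d=grab(n,f"{n}6.npz"); cv2.imwrite(f"pics/{n}6.png",cv2.resize(im[60:300,130:450,::-1],(400,300)))
a=np.hstack([cv2.imread("pics/scene6.png"),cv2.imread("pics/top6.png")]);cv2.imwrite("pics/both6.png",a)
E
```

```text
[ 0.54078662 -0.09833712  0.19471041] [-0.01990826  0.00067664  0.19471041] 0.5482389514331868 [-0.88908634  0.62922522 -2.37366985] [ 0.11631321  0.53114914  0.01903626  1.8386285  -0.01433773  0.77434463
 -1.61806581]
[-0.016, 0, 0.08] [0.024 3.823 0.139 0.02 ]
[-0.016, 0, 0.042] [0.024 5.09  0.143 0.02 ]
```

View pics/both6.png

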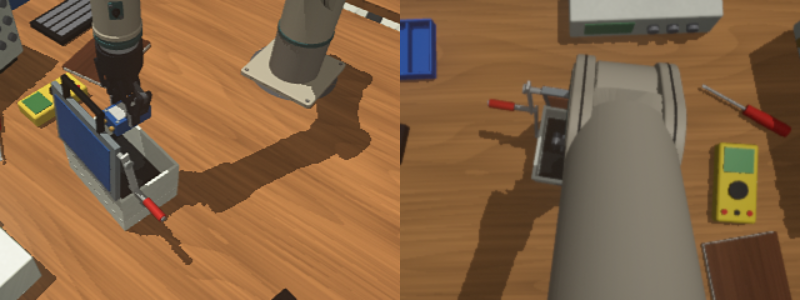

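```bash
python3 - <<'E'
from h import *
z=np.load("scene6.npz");P,h=cloud("scene",z["im"],z["d"]);Q=toL(P)
m=(abs(Q[...,0])<.15)&(abs(Q[...,1])<.13)&(Q[...,2]>.2)
p=Q[m]
for a in np.arange(.2,.7,.025):
    k=p[(p[:,2]>a)&(p[:,2]<a+.025)]
    if len(k): print(round(a,3),len(k),"x",np.percentile(k[:,0],[2,50,98]).round(3),"y",np.percentile(k[:,1],[2,98]).round(3))
E
```

```text
0.2 890 x [-0.043  0.017  0.075] y [-0.086  0.122]
0.225 660 x [-0.023  0.069  0.073] y [-0.091  0.128]
0.25 811 x [-0.028  0.061  0.068] y [-0.091  0.122]
0.275 479 x [-0.03  -0.005  0.066] y [-0.06   0.068]
0.3 340 x [-0.028  0.056  0.064] y [-0.052  0.056]
0.325 356 x [-0.041  0.001  0.018] y [-0.008  0.039]
0.35 470 x [-0.045 -0.001  0.018] y [-0.013  0.039]
0.375 323 x [-0.044  0.001  0.019] y [-0.009  0.039]
0.4 490 x [-0.044  0.     0.017] y [-0.01   0.038]
0.425 459 x [-0.041  0.002  0.017] y [-0.007  0.04 ]
0.45 560 x [-0.044  0.002  0.017] y [-0.007  0.038]
0.475 513 x [-0.037  0.002  0.019] y [-0.007  0.039]
0.5 714 x [-0.052  0.002  0.02 ] y [-0.025  0.047]
0.525 1134 x [-0.066  0.004  0.026] y [-0.031  0.048]
0.55 545 x [-0.04   0.011  0.022] y [-0.004  0.047]
```

Request:
step_arm:
  commands:
    - [[40, 0.02, 0.8, 0.1, 0], [40, 0.02, 1.8, 0.1, 0], [40, 0.02, 2.8, 0.1, 0], [40, 0.02, 3.6, 0.1, 0], [40, 0.02, 4.2, 0.1, 0], [40, 0.02, 4.5, 0.1, 0], [40, 0.02, 4.6, 0.1, 0], [40, 0.02, 4.6, 0.1, 0], [40, 0.02, 4.6, 0.1, 0]]

```text
clock: 14.4
tool_pos: [0.5457, -0.1007, 0.0583]
orientation: [0.45, -0.545, 0.546, -0.45]
contact_force: [0.4, 0.5, -2.5]
width: 0.547
```

```bash
python3 - <<'E'
from h import *
s=env.sense();print(tcpL(),s["contact_force"])
E
```

```text
[-0.01463648 -0.00067883  0.05831211] [ 0.41721317  0.46407071 -2.48006677]
```

Request:
step_arm:
  commands:
    - [[40, 0, 0.08, 0, 0], [40, 0, 0.16, 0, 0], [40, 0, 0.23, 0, 0], [40, 0, 0.29, 0, 0], [40, 0, 0.34, 0, 0], [40, 0, 0.38, 0, 0], [40, 0, 0.38, 0, 0], [40, 0, 0.38, 0, 0]]

```text
clock: 15.2
tool_pos: [0.545, -0.1005, 0.0459]
orientation: [-0.45, 0.545, -0.545, 0.45]
contact_force: [0.7, -0.3, -3.1]
width: 0.547
```

Request:
step_arm:
  commands:
    - [[40, 0, 0.03, 0, 0], [40, 0, 0.06, 0, 0], [40, 0, 0.09, 0, 0], [40, 0, 0.09, 0, 0], [40, 0, 0.09, 0, 0]]

```text
clock: 15.7
tool_pos: [0.5451, -0.1006, 0.045]
orientation: [0.45, -0.545, 0.546, -0.45]
contact_force: [-4.0, 0.2, 13.6]
width: 0.548
```

Request:
step_arm:
  commands:
    - [[40, 0, -0.05, 0, 0], [65, 0, -0.05, 0, 0], [65, 0, -0.05, 0, 0], [65, 0, -0.05, 0, 0], [65, 0, -0.05, 0, 0], [65, 0, -0.8, 0, 0], [65, 0, -2, 0, 0], [65, 0, -3.5, 0, 0], [65, 0, -5, 0, 0], [65, 0, -5.5, 0, 0], [65, -0.5, -5.5, -1.5, 0], [65, -1, -5.5, -3, 0], [65, -1, -6.5, -4.5, 0], [65, -1, -8, -6, 0], [65, -1, -9.5, -6, 0], [65, -1, -10, -6, 0], [65, -1, -10, -6, 0]]

```text
clock: 17.4
tool_pos: [0.3756, -0.0369, 0.3465]
orientation: [0.448, -0.544, 0.547, -0.452]
contact_force: [-0.2, -0.4, -0.5]
width: 0.765
```

```bash
python3 - <<'E'
from lid import *
s=env.sense();print(tcpL(),s["contact_force"],s["qpos"])
lidcheck("b")
for n in("scene","top"):
    z=np.load(f"{n}_b.npz");im=z["im"]; cv2.imwrite(f"pics/{n}7.png",cv2.resize(im[60:300,130:450,::-1],(400,300)))
    P,h=cloud(n,im,z["d"]);Q=toL(P);m=(abs(Q[...,0])<.062)&(abs(Q[...,1])<.095)&(Q[...,2]>.05)&(Q[...,2]<.08)
    p=Q[m]; print(n,"module z",len(p),np.percentile(p[:,2],[5,50,95]) if len(p) else 0,rect(p) if len(p)>5 else 0)
cv2.imwrite("pics/both7.png",np.hstack([cv2.imread("pics/scene7.png"),cv2.imread("pics/top7.png")]))
E
```

```text
[-0.1937877   0.02948225  0.34652506] [-0.16977702 -0.40395597 -0.46422344] [ 5.43199501e-03  8.21698168e-02  1.97488783e-02  2.03035997e+00
 -1.98349737e-03  1.02086700e+00 -1.73573561e+00]
scene grip 138 [[0.0436, 0.1534, 0.1563], [0.0514, 0.1752, 0.1609], [0.056, 0.1955, 0.1636]]
  lid blue 1294 angle 1.4785889143527648
  bar 163 [[0.0561, -0.036, 0.2967], [0.0615, 0.0001, 0.301], [0.065, 0.0364, 0.3032]]
  A [[[0.067, 0.099, 0.247], [0.062, 0.102, 0.247], [-0.018, -0.016, 0.065], [0.06, 0.121, 0.264], [-0.029, -0.004, 0.068]], [[0.069, 0.099, 0.236], [0.067, 0.108, 0.243], [0.068, 0.121, 0.258], [0.061, 0.122, 0.253], [-0.021, 0.006, 0.067]], [[0.069, 0.098, 0.221], [0.063, 0.099, 0.217], [0.069, 0.121, 0.245], [0.066, 0.128, 0.25], [0.059, 0.128, 0.245]]]
top grip 126 [[0.0421, 0.1557, 0.1592], [0.0475, 0.1754, 0.1628], [0.0543, 0.1944, 0.1655]]
  bar 260 [[0.0539, -0.0349, 0.2991], [0.0574, -0.0001, 0.3029], [0.0623, 0.0361, 0.3055]]
scene module z 285 [0.05340907 0.06573563 0.06812427] (array([-20.2,   1.1]), array([78.5, 48.9]), 0.15)
top module z 663 [0.06462968 0.06778252 0.07044887] (array([-15. ,   2.1]), array([87., 48.]), 0.12)
```

View pics/both7.png

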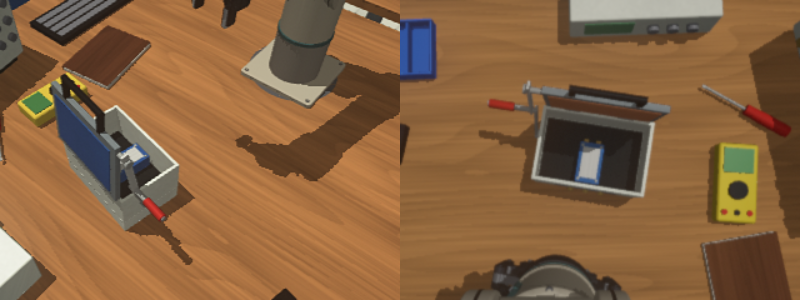

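Module sits level on the floor (top at z≈0.067 m, about (590,160) in the right panel); lid still at 1.478 on the stay. Back to the handle.

```bash
python3 - <<'E'
from h import *
print(plan(toW([.058,0,.345]),np.radians(-11)))
E
```

```text
[  0.978  -0.049   8.448 -17.991]
```

Request:
step_arm:
  commands:
    - [[45, 0.3, -0.3, 1.5, -1.7], [45, 0.5, -0.3, 3, -3.4], [45, 0.7, -0.3, 4, -5.1], [45, 0.98, -0.3, 5, -6.8], [45, 0.98, -0.3, 6, -8.5], [45, 0.98, -0.3, 7, -10.2], [45, 0.98, -0.2, 8, -11.9], [45, 0.98, -0.05, 8.45, -13.6], [45, 0.98, -0.05, 8.45, -15.3], [45, 0.98, -0.05, 8.45, -17], [45, 0.98, -0.05, 8.45, -18], [45, 0.98, -0.05, 8.45, -18], [45, 0.98, -0.05, 8.45, -18], [45, 0.98, -0.05, 8.45, -18]]

```text
clock: 18.9
tool_pos: [0.617, -0.114, 0.3438]
orientation: [-0.704, 0.069, -0.068, 0.704]
contact_force: [-1.2, -0.4, -0.1]
width: 0.532
```

```bash
python3 - <<'E'
from h import *
print(tcpL(),plan(toW([.058,0,.280]),np.radians(-11)),env.sense()["qpos"])
E
```

```text
[ 5.79040806e-02 -1.55652633e-04  3.43779897e-01] [ 0.006  2.126  0.005 -0.01 ] [ 0.28181974  0.51004949 -0.23984835  1.41864597  0.12327388  1.22910018
 -0.16297749]
```

Request:
step_arm:
  commands:
    - [[45, 0, 0.8, 0, 0], [45, 0, 1.6, 0, 0], [45, 0, 2.05, 0, 0], [45, 0, 2.12, 0, 0], [45, 0, 2.12, 0, 0], [8, 0, 2.12, 0, 0], [8, 0, 2.12, 0, 0], [8, 0, 2.12, 0, 0], [8, 0, 2.12, 0, 0], [8, 0, 2.12, 0, 0], [8, 0, 2.12, 0, 0], [8, 0.1, 2.11, 0, 0], [8, 0.2, 2.1, 0, 0], [8, 0.3, 2.1, 0, 0], [8, 0.4, 2.09, 0, 0], [8, 0.5, 2.09, 0, 0], [8, 0.5, 2.09, 0, 0], [8, 0.5, 2.09, 0, 0]]

```text
clock: 20.7
tool_pos: [0.6317, -0.1167, 0.2829]
orientation: [-0.704, 0.068, -0.067, 0.704]
contact_force: [-1.1, 0.2, 6.5]
width: 0.113
```

```bash
python3 - <<'E'
from h import *
L=tcpL();print(L,lidang(L),env.sense()["contact_force"],env.sense()["width"])
E
```

```text
[7.28045758e-02 4.38607222e-06 2.82924995e-01] (np.float64(1.5676058528985957), np.float64(0.18662594464388646)) [-1.11406686  0.21340796  6.45797541] 0.11279677102929252
```

Request:
step_arm:
  commands:
    - [[20, 0, 0, 0, 0], [30, 0, 0, 0, 0], [45, 0, 0, 0, 0], [45, 0, 0, 0, 0], [45, 0, 0, 0, 0], [45, 0, -1, 0, 0], [45, 0, -2, 0, 0], [45, 0, -2.4, 0, 0], [45, 0, -2.4, 0, 0]]

```text
clock: 21.6
tool_pos: [0.6329, -0.1168, 0.3558]
orientation: [0.704, -0.066, 0.069, -0.704]
contact_force: [0.0, 0.3, 0.2]
width: 0.527
```

```bash
python3 - <<'E'
from lid import *
lidcheck("c")
print(tcpL(),env.sense()["contact_force"])
for L in([.047,.185,.34],[.047,.185,.21],[.047,.185,.14]):print(L,plan(toW(L),np.radians(-11)))
E
```

```text
scene grip 142 [[0.0478, 0.1544, 0.1544], [0.0556, 0.1757, 0.1593], [0.0607, 0.1954, 0.1618]]
  lid blue 955 angle 1.5858211030951954
  bar 171 [[0.0689, -0.0363, 0.2979], [0.0749, -0.0003, 0.3017], [0.0787, 0.0352, 0.3035]]
  A [[[-0.018, -0.047, 0.033], [-0.011, -0.019, 0.067], [-0.017, -0.015, 0.066], [-0.023, -0.01, 0.067], [-0.028, -0.003, 0.07]], [[0.073, 0.107, 0.247], [0.073, 0.119, 0.26], [0.068, 0.122, 0.259], [-0.016, -0.001, 0.064], [-0.021, 0.006, 0.067]], [[0.069, 0.098, 0.222], [0.076, 0.122, 0.252], [0.071, 0.125, 0.252], [0.066, 0.127, 0.249], [-0.015, 0.014, 0.063]]]
top grip 128 [[0.0467, 0.1551, 0.157], [0.0522, 0.1749, 0.1611], [0.0586, 0.1955, 0.1638]]
  bar 102 [[0.0677, 0.0124, 0.2995], [0.0714, 0.0252, 0.3035], [0.077, 0.0384, 0.3053]]
[ 7.25745948e-02 -1.37122443e-04  3.52921643e-01] [-0.53724753  0.62096714  0.67526729]
[0.047, 0.185, 0.34] [-0.847  0.431  6.172  0.009]
[0.047, 0.185, 0.21] [-0.84   4.764  6.173  0.009]
[0.047, 0.185, 0.14] [-0.836  7.098  6.173  0.009]
```

Request:
step_arm:
  commands:
    - [[45, -0.2, 0, 1.2, 0], [45, -0.5, 0.1, 2.6, 0], [45, -0.7, 0.2, 4, 0], [45, -0.7, 0.3, 5.2, 0], [45, -0.7, 0.4, 6.05, 0], [45, -0.7, 0.43, 6.05, 0], [45, -0.7, 1.5, 6.05, 0], [45, -0.7, 2.8, 6.05, 0], [45, -0.7, 4, 6.05, 0], [45, -0.7, 4.7, 6.05, 0], [45, -0.7, 4.7, 6.05, 0], [45, -0.7, 4.7, 6.05, 0]]

```text
clock: 22.9
tool_pos: [0.6456, 0.0645, 0.2126]
orientation: [0.704, -0.068, 0.067, -0.704]
contact_force: [0.7, 0.1, -0.5]
width: 0.528
```

```bash
python3 - <<'E'
from h import *
print(tcpL(),env.sense()["contact_force"],plan(toW([.0515,.182,.142]),np.radians(-11)))
im,d=grab("scene","s8.npz");im2,_=grab("top")
cv2.imwrite("pics/s8.png",np.hstack([cv2.resize(i[90:290,150:400,::-1],(400,320)) for i in(im,im2)]))
E
```

```text
[0.05194289 0.18053799 0.2125507 ] [ 0.71941234  0.11442505 -0.50315231] [-1.200e-02  2.352e+00  5.000e-02 -1.000e-03]
```

View pics/s8.png

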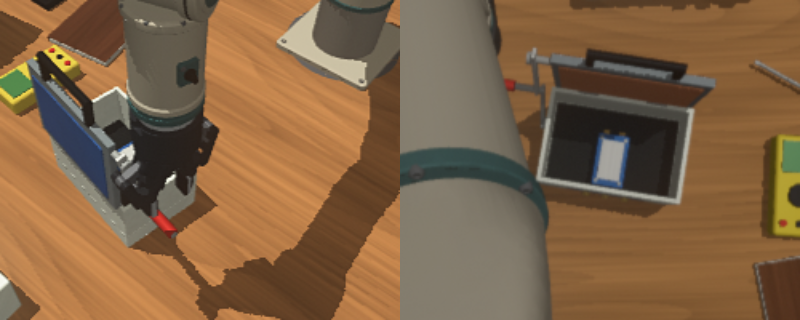

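The gripper is above the red grip, which shows at (163,222) left. Next I'll descend, then narrow the jaws to a loose cage.

Request:
step_arm:
  commands:
    - [[45, 0, 0.8, 0.03, 0], [45, 0, 1.6, 0.03, 0], [45, 0, 2.2, 0.03, 0], [45, 0, 2.35, 0.03, 0], [45, 0, 2.35, 0.03, 0], [26, 0, 2.35, 0.03, 0], [26, 0, 2.35, 0.03, 0], [26, 0, 2.35, 0.03, 0], [26, 0, 2.35, 0.03, 0]]

```text
clock: 23.9
tool_pos: [0.6464, 0.0663, 0.1432]
orientation: [-0.704, 0.067, -0.068, 0.704]
contact_force: [0.2, -0.1, 0.6]
width: 0.305
```

Request:
step_arm:
  commands:
    - [[26, -0.12, -0.02, 0, 0], [26, -0.25, -0.05, 0, 0], [26, -0.38, -0.09, 0, 0], [26, -0.51, -0.13, 0, 0], [26, -0.64, -0.16, 0, 0], [26, -0.77, -0.18, 0, 0], [26, -0.9, -0.2, 0, 0], [26, -1.03, -0.2, 0, 0], [26, -1.16, -0.2, 0, 0], [26, -1.29, -0.2, 0, 0], [26, -1.42, -0.2, 0, 0], [26, -1.55, -0.18, 0, 0], [26, -1.67, -0.16, 0, 0], [26, -1.77, -0.15, 0, 0], [26, -1.77, -0.15, 0, 0], [26, -1.77, -0.15, 0, 0]]

```text
clock: 25.5
tool_pos: [0.5936, 0.0763, 0.1469]
orientation: [0.704, -0.068, 0.067, -0.704]
contact_force: [0.8, -0.3, -0.3]
width: 0.299
```

```bash
python3 - <<'E'
from lid import *
print(tcpL(),env.sense()["contact_force"]);lidcheck("d")
E
```

```text
[-0.0014269   0.18222105  0.1468533 ] [ 0.79431259 -0.27475294 -0.34644742]
scene grip 36 [[-0.0025, 0.1823, 0.1599], [0.0027, 0.1923, 0.1641], [0.0095, 0.1961, 0.1658]]
  lid blue 1474 angle 1.41281820990199
  bar 158 [[0.0442, -0.036, 0.2957], [0.0495, 0.0011, 0.2998], [0.053, 0.0355, 0.3019]]
  A [[[0.061, 0.088, 0.232], [0.06, 0.098, 0.241], [0.057, 0.105, 0.245], [0.053, 0.111, 0.248], [-0.03, -0.006, 0.065]], [[0.064, 0.091, 0.223], [0.061, 0.098, 0.228], [0.054, 0.098, 0.223], [0.061, 0.121, 0.252], [0.056, 0.124, 0.25]], [[0.065, 0.091, 0.21], [0.062, 0.098, 0.215], [0.055, 0.099, 0.211], [-0.008, 0.012, 0.067], [0.06, 0.129, 0.247]]]
top grip 53 [[-0.0043, 0.1537, 0.1618], [0.001, 0.1614, 0.1657], [0.0088, 0.17, 0.1682]]
  bar 269 [[0.0419, -0.0357, 0.2977], [0.0457, -0.0005, 0.3014], [0.0506, 0.036, 0.3038]]
```

Request:
step_arm:
  commands:
    - [[36, 0, 0, 0, 0], [36, 0, 0, 0, 0], [36, 0, -0.6, 0, 0], [36, 0, -1.6, 0, 0], [36, 0, -3, 0, 0], [36, 0, -4.6, 0, 0], [36, 0, -6, 0, 0], [36, 0, -6.8, 0, 0], [36, 0, -6.8, 0, 0]]

```text
clock: 26.5
tool_pos: [0.5959, 0.0769, 0.3554]
orientation: [-0.703, 0.065, -0.07, 0.705]
contact_force: [0.2, 1.2, -0.4]
width: 0.427
```

```bash
python3 - <<'E'
from lid import *
print(tcpL(),env.sense()["contact_force"]);lidcheck("e")
print(plan(toW([.046,0,.35]),np.radians(-11)),plan(toW([.046,0,.28]),np.radians(-11)))
E
```

```text
[0.00077216 0.18321787 0.35543688] [ 0.172118    1.24864945 -0.41984168]
scene grip 139 [[-0.0025, 0.1548, 0.1588], [0.0057, 0.1756, 0.1635], [0.0106, 0.1954, 0.1659]]
  lid blue 1473 angle 1.4131515156036065
  bar 160 [[0.0443, -0.0366, 0.2959], [0.0495, 0.0016, 0.2999], [0.0528, 0.0355, 0.302]]
  A [[[0.062, 0.089, 0.234], [0.06, 0.099, 0.242], [0.057, 0.105, 0.245], [0.052, 0.109, 0.245], [-0.031, -0.006, 0.064]], [[0.063, 0.09, 0.223], [0.061, 0.098, 0.228], [0.054, 0.098, 0.222], [0.061, 0.12, 0.251], [0.056, 0.123, 0.25]], [[0.064, 0.09, 0.209], [0.062, 0.098, 0.216], [0.055, 0.099, 0.211], [-0.008, 0.012, 0.067], [0.06, 0.129, 0.247]]]
top grip 133 [[-0.0037, 0.1556, 0.162], [0.0024, 0.1762, 0.1656], [0.0091, 0.1955, 0.1683]]
  bar 270 [[0.0418, -0.0357, 0.298], [0.0457, -0.0001, 0.3016], [0.0509, 0.036, 0.3038]]
[ 1.571  0.035 -6.074  0.008] [ 1.57   2.369 -6.074  0.008]
```

Request:
step_arm:
  commands:
    - [[45, 0.3, 0, -1.2, 0], [45, 0.7, 0, -2.6, 0], [45, 1.1, 0, -4, 0], [45, 1.4, 0, -5.3, 0], [45, 1.57, 0, -6.07, 0], [45, 1.57, 0, -6.07, 0], [45, 1.57, 0.2, -6.07, 0], [45, 1.57, 1, -6.07, 0], [45, 1.57, 1.8, -6.07, 0], [45, 1.57, 2.3, -6.07, 0], [45, 1.57, 2.4, -6.07, 0], [45, 1.57, 2.4, -6.07, 0], [8, 1.57, 2.4, -6.07, 0], [8, 1.57, 2.4, -6.07, 0], [8, 1.57, 2.4, -6.07, 0], [8, 1.57, 2.4, -6.07, 0], [8, 1.57, 2.4, -6.07, 0], [8, 1.57, 2.4, -6.07, 0]]

```text
clock: 28.4
tool_pos: [0.6061, -0.1111, 0.2801]
orientation: [-0.704, 0.067, -0.068, 0.704]
contact_force: [-1.7, 0.6, 5.5]
width: 0.115
```

```bash
python3 - <<'E'
from h import *
L=tcpL();a=lidang(L);print(L,a,env.sense()["contact_force"],env.sense()["width"])
import h; h.RR=.1845
arc(np.linspace(a[0],.5,20)[1:])
E
```

```text
[0.04665626 0.00062164 0.28009881] (np.float64(1.4263048569577519), np.float64(0.18573429993585985)) [-1.71881313  0.62101553  5.5301305 ] 0.11450255987800172
1.378 [-0.29, 0.09, 0.0]
1.329 [-0.58, 0.15, 0.0]
1.28 [-0.87, 0.23, 0.0]
1.231 [-1.16, 0.33, 0.0]
1.183 [-1.44, 0.43, 0.0]
1.134 [-1.71, 0.55, 0.0]
1.085 [-1.98, 0.68, 0.0]
1.036 [-2.24, 0.83, 0.0]
0.988 [-2.5, 0.99, 0.0]
0.939 [-2.74, 1.16, 0.0]
0.89 [-2.98, 1.34, 0.0]
0.841 [-3.21, 1.54, 0.0]
0.793 [-3.43, 1.74, 0.0]
0.744 [-3.64, 1.96, 0.0]
0.695 [-3.84, 2.18, 0.0]
0.646 [-4.02, 2.42, 0.0]
0.598 [-4.2, 2.66, 0.0]
0.549 [-4.36, 2.91, 0.0]
0.5 [-4.51, 3.17, 0.0]
```

Request:
step_arm:
  commands:
    - [[8, -0.29, 0.07, 0, 0], [8, -0.58, 0.14, 0, 0], [8, -0.87, 0.22, 0, 0], [8, -1.16, 0.31, 0, 0], [8, -1.44, 0.42, 0, 0], [8, -1.71, 0.54, 0, 0], [8, -1.98, 0.67, 0, 0], [8, -2.24, 0.82, 0, 0], [8, -2.5, 0.98, 0, 0], [8, -2.74, 1.15, 0, 0], [8, -2.98, 1.34, 0, 0], [8, -3.21, 1.53, 0, 0], [8, -3.43, 1.74, 0, 0], [8, -3.64, 1.95, 0, 0], [8, -3.84, 2.18, 0, 0], [8, -4.02, 2.41, 0, 0], [8, -4.2, 2.66, 0, 0], [8, -4.36, 2.91, 0, 0], [8, -4.51, 3.17, 0, 0], [8, -4.51, 3.17, 0, 0]]

```text
clock: 30.4
tool_pos: [0.472, -0.0854, 0.1827]
orientation: [-0.704, 0.068, -0.067, 0.704]
contact_force: [5.7, 2.9, -5.6]
width: 0.113
```

```bash
python3 - <<'E'
from lid import *
L=tcpL();a=lidang(L);print(L,a,env.sense()["contact_force"],env.sense()["width"])
import h; h.RR=a[1]
arc(np.linspace(a[0],.0,18)[1:])
im,d=grab("scene","s9.npz");im2,_=grab("top")
cv2.imwrite("pics/s9.png",np.hstack([cv2.resize(i[90:290,150:400,::-1],(400,320)) for i in(im,im2)]))
E
```

```text
[-0.08992618  0.00028917  0.18267547] (np.float64(0.486462337852321), np.float64(0.18475974311914084)) [ 5.70652592  2.92823693 -5.64409436] 0.11333218018958804
0.458 [-0.08, 0.16, 0.0]
0.429 [-0.16, 0.32, 0.0]
0.401 [-0.23, 0.48, 0.0]
0.372 [-0.29, 0.64, 0.0]
0.343 [-0.35, 0.81, 0.0]
0.315 [-0.41, 0.97, 0.0]
0.286 [-0.46, 1.14, 0.0]
0.258 [-0.51, 1.31, 0.0]
0.229 [-0.55, 1.48, 0.0]
0.2 [-0.59, 1.65, 0.0]
0.172 [-0.62, 1.83, 0.0]
0.143 [-0.65, 2.0, 0.0]
0.114 [-0.67, 2.18, 0.0]
0.086 [-0.69, 2.35, 0.0]
0.057 [-0.7, 2.53, 0.0]
0.029 [-0.71, 2.7, 0.0]
0.0 [-0.71, 2.88, -0.0]
```

View pics/s9.png

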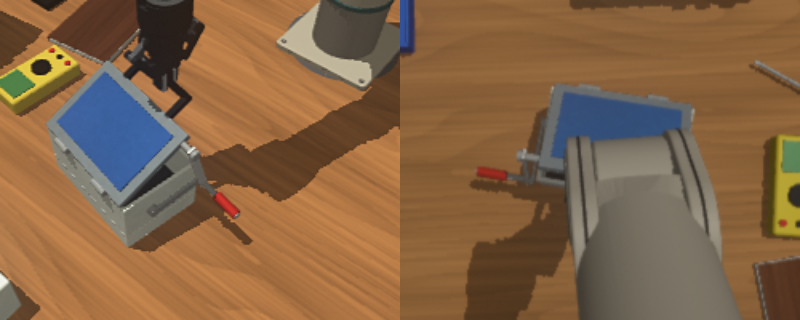

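The lid is about half shut at (115,130), the stay is folding to the front with its grip at (228,203), and the handle is held. I'll continue slowly.

Request:
step_arm:
  commands:
    - [[8, -0.08, 0.16, 0, 0], [8, -0.16, 0.32, 0, 0], [8, -0.23, 0.48, 0, 0], [8, -0.29, 0.64, 0, 0], [8, -0.35, 0.81, 0, 0], [8, -0.41, 0.97, 0, 0], [8, -0.46, 1.14, 0, 0], [8, -0.51, 1.31, 0, 0], [8, -0.55, 1.48, 0, 0], [8, -0.59, 1.65, 0, 0], [8, -0.62, 1.83, 0, 0], [8, -0.65, 2.0, 0, 0], [8, -0.67, 2.18, 0, 0], [8, -0.69, 2.3, 0, 0], [8, -0.7, 2.4, 0, 0], [8, -0.7, 2.48, 0, 0], [8, -0.71, 2.54, 0, 0], [8, -0.71, 2.6, 0, 0], [8, -0.71, 2.6, 0, 0], [8, -0.71, 2.6, 0, 0]]

```text
clock: 32.5
tool_pos: [0.4528, -0.0817, 0.1059]
orientation: [-0.704, 0.067, -0.068, 0.704]
contact_force: [4.9, 3.6, 0.4]
width: 0.114
```

Request:
step_arm:
  commands:
    - [[8, 0, 0.05, 0, 0], [8, 0, 0.1, 0, 0], [8, 0, 0.15, 0, 0], [8, 0, 0.18, 0, 0], [8, 0, 0.18, 0, 0], [8, 0, 0.18, 0, 0]]

```text
clock: 33.1
tool_pos: [0.4527, -0.0817, 0.1031]
orientation: [0.704, -0.066, 0.069, -0.704]
contact_force: [-2.0, 4.5, 32.0]
width: 0.112
```

```bash
cat > shut.py <<'E'
from h import *
def blue(n,z):
    P,h=cloud(n,z["im"],z["d"]);Q=toL(P);b=(h[...,0]>95)&(h[...,0]<130)&(h[...,1]>90)&(abs(Q[...,0])<.1)&(abs(Q[...,1])<.12)&(Q[...,2]>.09)
    p=Q[b];k=np.polyfit(p[:,0],p[:,2],1);return len(p),"tilt",k[0].round(4),"zmean",p[:,2].mean().round(4)
for n in("scene","top"):
    im,d=grab(n,f"{n}_f.npz");print(n,blue(n,np.load(f"{n}0.npz")),blue(n,np.load(f"{n}_f.npz")))
E
python3 shut.py
```

```text
scene (2369, 'tilt', np.float64(0.0015), 'zmean', np.float64(0.1227)) (2373, 'tilt', np.float64(0.0033), 'zmean', np.float64(0.1227))
top (3534, 'tilt', np.float64(-0.0007), 'zmean', np.float64(0.1245)) (3141, 'tilt', np.float64(-0.0572), 'zmean', np.float64(0.1252))
```

Request:
step_arm:
  commands:
    - [[8, 0, -0.08, 0, 0], [8, 0, -0.08, 0, 0], [20, 0, -0.08, 0, 0], [40, 0, -0.08, 0, 0], [45, 0, -0.08, 0, 0], [45, 0, -0.08, 0, 0], [45, 0, -0.08, 0, 0], [45, 0, -0.8, 0, 0], [45, 0, -2, 0, 0], [45, -1, -3.5, 0, 0], [45, -2.5, -5, 0, 0], [45, -3, -5, 0, 0], [45, -3, -5, 0, 0]]

```text
clock: 34.5
tool_pos: [0.3603, -0.0644, 0.252]
orientation: [0.704, -0.067, 0.068, -0.703]
contact_force: [0.8, 0.5, -0.9]
width: 0.53
```

```bash
python3 shut.py; python3 - <<'E'
from h import *
s=env.sense();print(s["clock"],s["tool_pos"],s["contact_force"])
for n in("top","scene"):
  for f in("0","_f"):
    z=np.load(n+f+".npz");P,h=cloud(n,z["im"],z["d"]);Q=toL(P);H,S,V=h[...,0],h[...,1],h[...,2];X,Y,Z=P[...,0],P[...,1],P[...,2]
    b=(Q[...,0]<-.095)&(Q[...,0]>-.14)&(abs(Q[...,1])<.035)&(Q[...,2]>.10)&(Q[...,2]<.14);g=((H<8)|(H>172))&(S>150)&(Q[...,1]>.14)&(Q[...,1]<.21)&(abs(Q[...,0])<.15)
    y=(H>20)&(H<32)&(S>150)&(V>120)&(X>.3)&(X<.7)&(Y<-.2);r=((H<8)|(H>172))&(S>150)&(Y<-.2)&(X>.4)
    ad=(X>.52)&(X<.61)&(Z>.02)&(Z<.04)&(Y>.24)&(Y<.34)
    for nm,q in(("bar",Q[b]),("grip",Q[g]),("meter",P[y]),("screw",P[r]),("adapter",P[ad])): print(n,f,nm,len(q),np.median(q,0).round(4) if len(q) else 0)
z=np.load("scene_f.npz");t=np.load("top_f.npz")
cv2.imwrite("pics/end.png",np.hstack([cv2.resize(i["im"][:,:,::-1],(400,300)) for i in(z,t)]))
E
```

```text
scene (2369, 'tilt', np.float64(0.0015), 'zmean', np.float64(0.1227)) (2365, 'tilt', np.float64(0.0011), 'zmean', np.float64(0.1228))
top (3534, 'tilt', np.float64(-0.0007), 'zmean', np.float64(0.1245)) (3531, 'tilt', np.float64(0.0), 'zmean', np.float64(0.1245))
34.6 [ 0.36352331 -0.06474303  0.25092292] [0.65558665 0.27374606 0.22279072]
top 0 bar 160 [-0.109   0.0003  0.1227]
top 0 grip 103 [-0.0564  0.1753  0.0305]
top 0 meter 1184 [ 0.4764 -0.3906  0.0338]
top 0 screw 412 [ 0.6195 -0.4653  0.0231]
top 0 adapter 390 [0.5855 0.3112 0.0311]
top _f bar 162 [-1.092e-01 -1.000e-04  1.224e-01]
top _f grip 101 [-0.0565  0.1756  0.0302]
top _f meter 1197 [ 0.4762 -0.3901  0.0339]
top _f screw 415 [ 0.6195 -0.465   0.0232]
top _f adapter 393 [0.5854 0.3107 0.0308]
scene 0 bar 107 [-0.1066  0.0005  0.12  ]
scene 0 grip 104 [-0.0532  0.1746  0.0276]
scene 0 meter 570 [ 0.4946 -0.3845  0.032 ]
scene 0 screw 231 [ 0.6245 -0.459   0.0216]
scene 0 adapter 508 [0.5864 0.3129 0.0291]
scene _f bar 106 [-0.1065  0.0002  0.1201]
scene _f grip 104 [-0.0531  0.1757  0.0276]
scene _f meter 585 [ 0.4961 -0.3846  0.0321]
scene _f screw 231 [ 0.6236 -0.4609  0.0218]
scene _f adapter 504 [0.5861 0.3128 0.0292]
```

View pics/end.png

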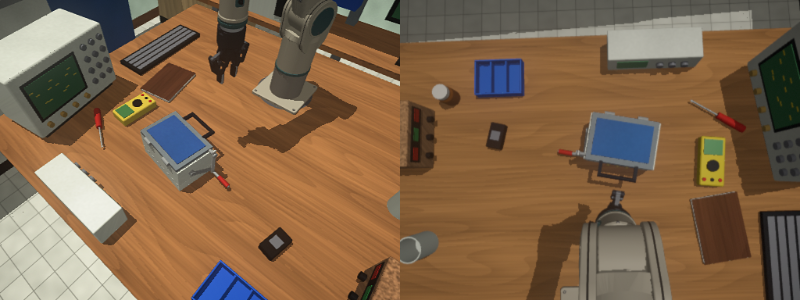

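The lid is shut at (620,140) right, the stay is folded with its grip at (567,153), the arm is clear, and the bystanders haven't moved. Handing in.

```bash
python3 -c "
from workcell import env
print(env.hand_in())"
```

```text
the job is handed in; nothing more can be done
None
```

The job is done and handed in at about 35 s of the 72 s limit. The blue module is inside the enclosure, the stay is folded and the lid is fully shut.

1. **Lid up:** I raised the lid to about 1.69 rad and the stay dropped into lock. I then let the lid down, and it measured about 1.48 rad resting on the locked stay.
2. **Module in:** It went down flat on the floor, with its top at z ≈ 0.067 m (floor height plus its 32 mm). It met the floor with about 16 N before I released it.
3. **Stay folded:** I lifted the lid about 14 mm at the handle and let go. I then pushed the grip about 46 mm towards the front, and it stayed folded with the lid at about 1.41 rad.
4. **Lid shut:** I held the handle all the way down, so the lid never fell. The force reached about 32 N at the end as it pressed shut.

**Last checks:** Lid tilt and height, handle and grip match the starting pictures within about 1 mm. The adapter, multimeter and screwdriver are within about 2 mm of where they started, which is measurement noise. The arm is clear and the force reading is near zero.

**Disagreements:**
- With the gripper still on the shut lid, the top camera gave a false tilt of −0.057, probably because the arm blocked its view. It read 0.000 once the arm was clear.
- The lid angle on the stay read 1.52 rad in one early picture with the gripper still close to it. It read 1.478 in the two later ones.
- The handle slid a few mm in the pads, and forces of 20–32 N showed at the handle during some moves. That is under the limits.

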